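# Clear packing scraps out of the guarded radio test station

### The arm

A 6-joint arm with a two-finger parallel gripper is mounted at the origin on the work surface. World frame = base frame: x ahead of the robot, y to its left, z up, the work surface at z = 0. Lengths are in m, angles in rad, forces in N, time in s.
With the tool pointing down it reaches from about 0.325 to 0.9 m from the base axis. Payload 6.1 kg.
Tool frame: the origin (TCP) lies midway between the tips of the shut fingers; the grasp point (between the pads) lies 19 mm behind it; z points along the fingers, y is the line along which they close (so a half turn about z gives the same grasp; the last joint's range is limited). The gripper opens to 85 mm and grips with 20 to 120 N. Pads are 22 mm wide; open, the fingers measure 114 mm over their backs; the gripper's body (76 mm by 85 mm) begins 54 mm behind the grasp point. The pads swing forward as they close: fully open they stand 13 mm farther back than shut.
Start: joints at [1.077, 0.22, 1.526, -0, 1.395, -0.126], TCP at [0.225, 0.583, 0.231] pointing down, gripper open.
Joint ranges: [-2.98, 2.98], [-0.91, 2.08], [0.09, 2.57], [-1.24, 4.39], [0.2, 2.65], [-2.68, 2.68]. Speed limits (rad/s): [2.57, 2.57, 3.01, 3.14, 3.14, 3.14].

### API

Orientations are given as [roll, pitch, yaw] about the fixed x, y, z axes, in that order (R = Rz(yaw) Ry(pitch) Rx(roll)).
In Python, from plant import movep, move_l, set_joints, gripper_to, hold, inverse_kinematics, observe, get_image, get_calibration, Unreachable, job_done gives the robot as it stands. Calls block until the motion is done:
- movep(position, orientation): joint-space move of the TCP to a pose.
- move_l(position, feed=0.15, rotation=None, max_force=None): straight line of the TCP; rotation=None keeps the orientation; feed is the mean speed in m/s. With max_force (N) it stops when the force on the tool has changed by that much, and returns True; else False.
- set_joints(angles): joint-space move.
- gripper_to(opening, f_grip=None): finger opening in m; f_grip is the grip in N (None keeps the last); returns when the fingers have stopped.
- hold(seconds).
- inverse_kinematics(position, orientation): joint angles nearest the present ones, or None.
- observe(): the state.
- get_image(name): name is "scene" or "side" or "wrist"; returns (picture, depth): 384x512x3 uint8, red, green, blue; 384x512 float32, m along the optical axis (not along the pixel's ray), 0 where there is no reading.
- get_calibration(name): a dict with "intrinsics" (3x3 intrinsics, pixels), "world_from_camera" (4x4, takes a point from camera to world coordinates). Camera axes: x right, y down, z forward; pixel columns grow to the right and rows downward; lengths in m; the calibration is good to about 2 mm. A picture is of the moment at which its call begins: read the wrist's pose just before it. get_calibration takes no time and is no camera call; for the wrist camera it gives the pose at the moment of the call.
A pose or a line that the arm cannot do raises Unreachable and nothing moves.
- job_done(): hands the job in; it is judged then, once.
The state is a dict: "time_s": time; "q": joint angles; "joint_velocities": joint speeds; "joint_torque": joint torques, N m; "eef_pos": TCP position; "tcp_rot": TCP orientation; "ft_force": force on the tool from outside, world axes, zero at the start; "torque": the same for the moment, N m; "opening": finger opening in m; "grasp_force": force on a finger pad.
Only numpy, scipy, OpenCV 4.12 (cv2) and the standard library are available. Lean on these libraries where they do the work, as an engineer would, in place of code of your own. Each camera call takes 0.05 s, during which the arm holds its last target. There are 200 camera calls.

### The job

Clear up the packing scraps (foam blocks, paper wad, cardboard pad), both those under the test station's clear guard and those loose on the bench, and put every one in the grey scrap bin. To get in, swing the brass-posted catch fully aside, draw the bolt fully back and slide the guard fully open; when all the scraps are in the bin, slide the guard fully closed, shoot the bolt home and swing the catch back behind it, leaving the other things on the bench where they are.

Things in the scene. Friction and masses are not known exactly. Their poses are not given: they have to be found in the camera images.
- station: Bench-top radio test station, fixed to the bench. Origin at bench level below the inner front right corner of its well (seen from the robot); x away from the robot, y to the left, z up. Well (shallow recess): x 0 to 170, y 0 to 240, floor 12 above the bench, rim 8 thick and 28 above the bench. Solid grey slab 28 high to the right of it (y -290 to 0, x -8 to 178), over which the guard slides. Aluminium ledge 56 high in front (x -135 to -8, y 10 to 160) carrying bolt and catch.
- guard (a joint): Clear guard with aluminium rim, 186 x 250, a plate over the well (underside 58, top 63 above the bench) with clear skirts down its front and rear edges to 30 above the bench: 0 = closed, 0.285 = slid fully open to the right (station -y), its left edge then 40 right of the well. Friction about 2 N, stays where left. A lug on its front edge (station y 105 to 135 when closed, 76 high) runs against the bolt.
- guard_top (a point): Top centre of the guard's black handle bar, 105 above the bench: the bar is 70 long (station x), 16 wide (y), 42 high above the plate. Closed it stands at station x 50, y 50; it moves with the guard.
- bolt (a joint): Steel slide bolt on the ledge, the second latch: 0 = shot home (blocks the guard's lug), 0.036 = fully withdrawn towards the robot (station -x); the guard's lug passes from 0.030 on. Friction about 1.5 N. It can go home only when the guard is closed.
- bolt_top (a point): Top centre of the bolt's upright round post (18 diameter, 42 high above the 18 high bolt), 118 above the bench. At bolt 0 it stands at station x -45, y 90.
- catch (a joint): Swinging catch, the first catch: a T-shaped steel arm 50 long, 16 wide, 14 high, with a cross head 36 wide at its end, turning about an upright pivot at station x -116, y 90. 0 = pointing along station +x, right behind the bolt, which it keeps from being withdrawn; grows (rad) as it swings clockwise seen from above, towards station -y, to its stop at 1.3; the bolt is free from about 0.6. Friction about 0.04 N m, stays where left. It can swing back only when the bolt is home.
- catch_top (a point): Top centre of the catch's upright round brass post (16 diameter, 44 high above the arm), 30 from the pivot along the arm, 116 above the bench.
- bin: Grey open scrap bin fixed on the bench, 160 (x) x 260 (y) x 100 high, walls 5. Origin: centre of its underside.
- foam_a: Scrap: white foam block 64 x 38 x 36, in the well. May be absent. Origin: centre of its underside; x along its length, z up.
- foam_b: Scrap: white foam block with a shallow lengthwise groove in its top, 62 x 40 x 36 high (groove 12 wide, 10 deep), in the well. May be absent. Origin: centre of its underside; x along its length, z up.
- wad: Scrap: crumpled paper wad 48 x 46 x 38, in the well. May be absent. Origin: centre of its underside; x along its length, z up.
- pad: Scrap: folded cardboard pad 100 x 38 x 32, on the bench to the left of the station. May be absent. Origin: centre of its underside; x along its length, z up.
- foam_c: Scrap: white foam block 56 x 42 x 34, on the bench to the left of the station. May be absent. Origin: centre of its underside; x along its length, z up.
- meter: Bystander, leave alone: handheld multimeter lying flat, 150 x 80 x 35. Origin: centre of its underside.
- tape: Bystander, leave alone: roll of tape lying flat, 90 across, 25 high. Origin: centre of its underside.
- spray: Bystander, leave alone: spray can standing, 56 across, 150 high. Origin: centre of its underside.
- driver: Bystander, leave alone: screwdriver lying flat, 200 long. Origin: centre of its underside.
Things that resemble listed ones, but are neither listed nor needed, are in the scene too. Of the things shaped like the pad, the cardboard one is meant.

How it is judged:
On the way, in this order (a step that is already met when the one before it is completed fails the run):
1. the catch is swung aside (value of joint catch above 0.8 rad), for 0.2 s.
2. the bolt is withdrawn (value of joint bolt above 0.03 m), for 0.2 s.
3. the guard is slid open (value of joint guard above 0.24 m), for 0.2 s.
4. every scrap is in the bin (x of foam_a in the frame of bin between -0.08 and 0.08 m and y of foam_a in the frame of bin between -0.13 and 0.13 m and z of foam_a in the frame of bin between -0.01 and 0.1 m and x of foam_b in the frame of bin between -0.08 and 0.08 m and y of foam_b in the frame of bin between -0.13 and 0.13 m and z of foam_b in the frame of bin between -0.01 and 0.1 m and x of wad in the frame of bin between -0.08 and 0.08 m and y of wad in the frame of bin between -0.13 and 0.13 m and z of wad in the frame of bin between -0.01 and 0.1 m and x of pad in the frame of bin between -0.08 and 0.08 m and y of pad in the frame of bin between -0.13 and 0.13 m and z of pad in the frame of bin between -0.01 and 0.1 m and x of foam_c in the frame of bin between -0.08 and 0.08 m and y of foam_c in the frame of bin between -0.13 and 0.13 m and z of foam_c in the frame of bin between -0.01 and 0.1 m), for 0.2 s.
5. the guard is closed again (value of joint guard below 0.012 m), for 0.2 s.
6. the bolt is home again (value of joint bolt below 0.006 m), for 0.2 s.
7. the catch is back behind the bolt (value of joint catch below 0.2 rad), for 0.2 s.
At the end, for the whole second after the job is handed in: Every scrap present lies at rest inside the bin, below its rim; the guard is closed to within 12 mm, the bolt home to within 6 mm, and the catch within 0.2 rad of straight behind the bolt (all of step 4 and linear speed of each of foam_a, foam_b, wad, pad, foam_c below 0.05 m/s and value of joint guard below 0.012 m and value of joint bolt below 0.006 m and value of joint catch below 0.2 rad); the robot touches nothing.
It fails at once if a bystander on the bench is shifted by more than 40 mm (distance of any of meter, tape, spray, driver from where it was at the start of the episode above 0.04 m).
Of foam_a, foam_b, wad, pad, foam_c only 3 to 5 are there at a start; the rules pass over those that are not, and their reading is None.
At some moment in a run one of foam_a, foam_b, wad, pad, foam_c may be knocked a few centimetres aside while the robot is not near it.
Once in a run the grip may slacken for a moment while it holds something.
It also fails if it takes over 210 s, if anything falls off the work surface, if the arm or the gripper's body presses on something with over 40 N, if the wrist force passes 120 N, or if a joint passes its speed limit or range.

## Working session

There is one attempt and no reset: what is moved stays moved. The work goes in short steps, each a Python script; the robot and the scene stay as the last script left them, time stands still between calls to the robot, and variables do not carry over. Pictures are saved under pics/ and viewed, at most 14 in all, crops included, and the job is handed in when it is done.

```bash
ls; mkdir -p pics
cat > h.py <<'E'
import numpy as np, cv2
from plant import *
def save(n,img): cv2.imwrite(f'pics/{n}.png',cv2.cvtColor(img,cv2.COLOR_RGB2BGR))
def pts(name,depth,c=None):
    c=c or get_calibration(name);K=np.array(c['intrinsics']);T=np.array(c['world_from_camera'])
    v,u=np.mgrid[:depth.shape[0],:depth.shape[1]]
    P=np.stack([(u-K[0,2])/K[0,0]*depth,(v-K[1,2])/K[1,1]*depth,depth],-1)
    P=P@T[:3,:3].T+T[:3,3]; P[depth==0]=np.nan
    return P
E
python3 - <<'E'
from h import *
for n in ('scene','side'):
    i,d=get_image(n);save(n+'0',i);np.savez(n+'0',i=i,d=d,P=pts(n,d))
    c=get_calibration(n);print(n,np.round(c['world_from_camera'],3).tolist(),np.round(c['intrinsics'],1).tolist(),(d==0).mean())
print(observe())
E
```

```text
pics
scene [[-0.645, 0.639, -0.418, 1.014], [0.764, 0.542, -0.35, 0.496], [0.003, -0.546, -0.838, 1.266], [0.0, 0.0, 0.0, 1.0]] [[409.6, 0.0, 253.4], [0.0, 409.6, 198.0], [0.0, 0.0, 1.0]] 0.004094441731770833
side [[-0.997, -0.033, 0.074, 0.311], [-0.079, 0.592, -0.802, 1.296], [-0.018, -0.805, -0.593, 1.065], [0.0, 0.0, 0.0, 1.0]] [[412.7, 0.0, 253.4], [0.0, 412.7, 187.0], [0.0, 0.0, 1.0]] 0.004023234049479167
{'time_s': 0.1, 'q': array([ 1.07691649e+00,  2.21150291e-01,  1.52750985e+00, -1.18727259e-05,
        1.39469001e+00, -1.26098645e-01]), 'joint_velocities': array([ 3.22927139e-04, -1.58728820e-03,  3.40184577e-04,  1.07552329e-03,
        2.16286419e-05,  1.33354948e-03]), 'joint_torque': array([ 1.23891105e-04, -4.98247969e+01, -3.90544331e+01, -2.67995065e-04,
        5.86543800e-03, -1.52539963e-05]), 'eef_pos': array([0.22446118, 0.58271652, 0.2302998 ]), 'tcp_rot': array([-3.13984764e+00, -2.09438809e-04,  2.77381337e+00]), 'ft_force': array([0.58317419, 0.59984432, 0.40917965]), 'torque': array([-0.0190818 ,  0.01446194, -0.03777529]), 'grasp_force': 0.0, 'opening': 0.08546937157401262}
```

View pics/scene0.png

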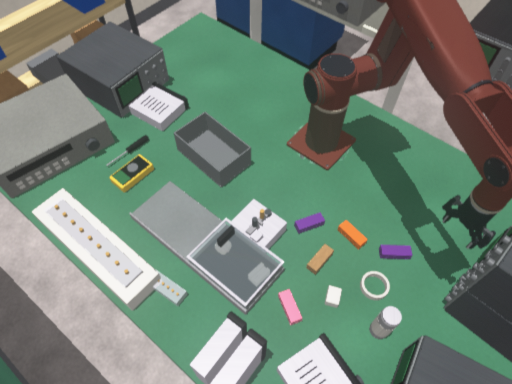

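View pics/side0.png

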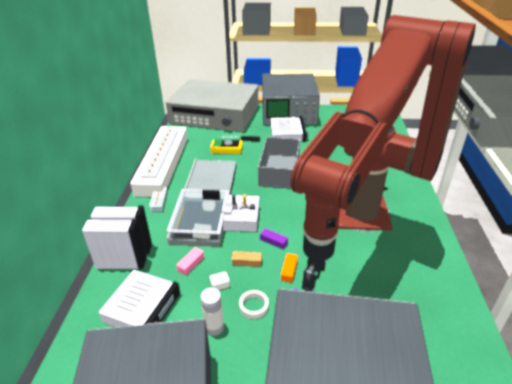

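Run:
```python
from h import *
a=np.load('scene0.npz');P=a['P'];i=a['i']
save('crop1',cv2.resize(i[180:320,120:350],None,fx=3.4,fy=3.4,interpolation=cv2.INTER_CUBIC))
# top-down ortho from scene: color of points with label z
for n,(u,v) in dict(brown=(320,258),white=(333,296),handle=(226,234),binc=(213,150),ledge=(270,220),slab=(175,210),glass=(235,265),bolt=(255,222)).items():
    print(n,np.round(np.nanmedian(P[v-1:v+2,u-1:u+2].reshape(-1,3),0),3))
```

```text
brown [0.435 0.298 0.031]
white [0.515 0.403 0.032]
handle [0.595 0.031 0.103]
binc [ 0.315 -0.302  0.004]
ledge [0.441 0.09  0.055]
slab [ 0.614 -0.202  0.026]
glass [0.644 0.111 0.062]
bolt [0.505 0.077 0.112]
```

View pics/crop1.png

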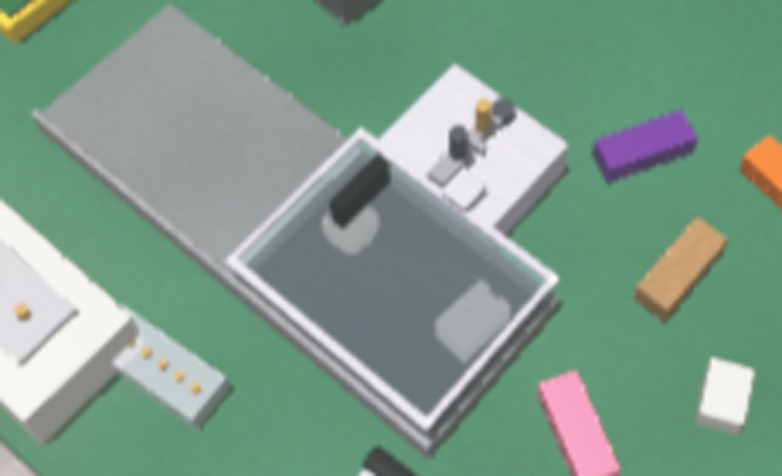

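Run:
```python
from h import *
a=np.load('scene0.npz');P=a['P'];i=a['i'];z=P[...,2]
hsv=cv2.cvtColor(i,cv2.COLOR_RGB2HSV)
def reg(name,m,seed=None):
    m=m.astype(np.uint8); n,l,s,c=cv2.connectedComponentsWithStats(m)
    k=l[seed[1],seed[0]] if seed else 1+np.argmax(s[1:,4])
    q=P[(l==k)&np.isfinite(z)]; r=cv2.minAreaRect(q[:,:2].astype(np.float32)*1000)
    print(name,s[k].tolist(),np.round(q.mean(0),3),np.round(r,1) if 0 else r, np.round(np.percentile(q[:,2],[2,98]),3)); return q
# raycast guard quad corners
box=np.zeros(z.shape,bool);box[180:320,120:350]=1
reg('slab',(abs(z-.028)<.005)&box,(170,210))
reg('ledge',(abs(z-.056)<.004)&box,(275,215))
reg('guard',(abs(z-.062)<.005)&box,(235,265))
reg('handle',(abs(z-.104)<.005)&box,(226,234))
q=(z>.08)&(z<.14)&box&(np.mgrid[:384,:512][1]>240)
reg('post',q)
nz,l,s,c=cv2.connectedComponentsWithStats(q.astype(np.uint8));print(s.tolist(),np.round(c).tolist())
for k in range(1,nz):
    p=P[l==k]; t=p[p[:,2]>p[:,2].max()-.008]; print(np.round(t.mean(0),3),np.round(p[:,2].max(),3))
reg('brown',(z>.022)&(z<.045)&box,(320,258)); reg('foamc',(z>.022)&(z<.045),(333,296))
b=reg('bin',(abs(z-.1)<.006),(213,118) if abs(z[118,213]-.1)<.006 else None)
```

```text
slab [130, 182, 93, 86, 3327] [ 0.636 -0.172  0.028] ((634.3427124023438, -157.07765197753906), (194.66395568847656, 306.6370849609375), 0.07541553676128387) [0.023 0.032]
ledge [257, 212, 30, 34, 436] [0.465 0.111 0.056] ((473.3145751953125, 106.65637969970703), (67.7833480834961, 125.02611541748047), 89.32152557373047) [0.052 0.06 ]
guard [186, 218, 98, 89, 3951] [0.635 0.106 0.062] ((618.9376220703125, 97.6439208984375), (214.4055938720703, 251.9972381591797), 0.15729987621307373) [0.058 0.066]
handle [217, 226, 17, 17, 100] [0.597 0.029 0.104] ((596.5247192382812, 29.068702697753906), (69.55194091796875, 17.694377899169922), 0.4897518455982208) [0.1   0.108]
post [252, 217, 6, 11, 48] [0.504 0.072 0.106] ((501.9874572753906, 70.65435028076172), (17.457862854003906, 15.929240226745605), 61.996978759765625) [0.081 0.12 ]
[[0, 0, 512, 384, 196520], [260, 209, 5, 10, 38], [252, 217, 6, 11, 48], [258, 236, 1, 1, 1], [260, 236, 1, 1, 1]] [[255.0, 191.0], [262.0, 213.0], [254.0, 222.0], [258.0, 236.0], [260.0, 236.0]]
[0.46  0.068 0.115] 0.118
[0.501 0.07  0.117] 0.122
[0.525 0.107 0.081] 0.081
[0.521 0.112 0.082] 0.082
brown [307, 244, 27, 29, 335] [0.435 0.298 0.031] ((432.331298828125, 297.134765625), (38.36064529418945, 101.51930236816406), 88.87409973144531) [0.025 0.036]
foamc [326, 286, 16, 20, 242] [0.514 0.403 0.032] ((512.353759765625, 402.871826171875), (55.69443130493164, 41.79561996459961), 23.438159942626953) [0.025 0.037]
bin [174, 112, 77, 61, 322] [ 0.333 -0.277  0.098] ((335.346435546875, -279.91094970703125), (264.1012878417969, 164.69287109375), 85.08868408203125) [0.094 0.104]
```

```bash
cat >> h.py <<'E'
S=np.array([.5465,-.021,0]); PI=np.pi
def w(x,y,z): return S+np.array([x,y,z])/1000
def rot(yaw):  # yaw of tool y-axis line modulo pi -> choose orientation with least wrist turn
    return yaw
def best(p,yaw):
    q=observe()['q'];c=[]
    for y in (yaw,yaw+PI,yaw-PI):
        y=(y+PI)%(2*PI)-PI
        j=inverse_kinematics(p,[PI,0,y])
        if j is not None: c.append((abs(j[5]),y))
    return [PI,0,min(c)[1]]
def st(*a):
    o=observe();print(*a,'t%.1f'%o['time_s'],np.round(o['eef_pos'],4),'F',np.round(o['ft_force'],1),'op %.4f'%o['opening'],'g %.0f'%o['grasp_force']);return o
E
python3 - <<'E'
from h import *
p=w(-86,90,200);r=best(p,0);print(r)
movep(p,r);gripper_to(.040,25);st()
print(move_l(w(-86,90,86),feed=.12,max_force=10))
gripper_to(.0,25);st('grip')
for t in np.linspace(0,1.3,14)[1:]: move_l(w(-116+30*np.cos(t),90-30*np.sin(t),86),feed=.05)
st('swung')
gripper_to(.040);move_l(w(-108,61,200),feed=.3);st()
i,d=get_image('wrist');save('w1',i)
i,d=get_image('scene');save('s1',cv2.resize(i[150:320,180:350],None,fx=3,fy=3))
E
```

```text
[3.141592653589793, 0, 0.0]
t2.6 [0.4605 0.0691 0.2   ] F [-0.8  1.5  0.6] op 0.0403 g 0
False
grip t4.1 [0.4617 0.0685 0.0871] F [ 1.1 -2.8  4.4] op 0.0152 g 27
swung t7.3 [0.44   0.0412 0.0872] F [2.7 5.4 6.1] op 0.0153 g 25
t8.2 [0.4388 0.0399 0.2007] F [-0.3  0.5  0.1] op 0.0398 g 0
```

Run:
```python
from h import *
r=[PI,0,0.]
move_l(w(-45,90,200),feed=.3)
print(move_l(w(-45,90,90),feed=.12,max_force=10))
gripper_to(.0,30);st('grip')
print(move_l(w(-82.5,90,90),feed=.04,max_force=30));st('drawn')
gripper_to(.036);move_l(w(-81,90,200),feed=.3)
move_l(w(50,50,200),feed=.3);gripper_to(.05)
i,d=get_image('scene');P=pts('scene',d);z=P[...,2]
m=(z>.08)&(z<.14);m[:,:235]=0;m[:200]=0;m[250:]=0;m[:,290:]=0
nz,l,s,c=cv2.connectedComponentsWithStats(m.astype(np.uint8))
for k in range(1,nz):
    if s[k,4]>5:
        p=P[l==k]; t=p[p[:,2]>p[:,2].max()-.008]; print(s[k].tolist(),np.round(t.mean(0)-S,3))
save('s2',cv2.resize(i[150:320,180:350],None,fx=3,fy=3))
```

```text
False
grip t10.1 [0.5023 0.0692 0.091 ] F [-0.8  1.5  4. ] op 0.0168 g 29
False
drawn t11.2 [0.4661 0.0691 0.0911] F [6.  2.  2.8] op 0.0170 g 29
[258, 201, 7, 19, 83] [-0.09   0.081  0.116]
```

Run:
```python
from h import *
print(move_l(w(50,50,80),feed=.12,max_force=10))
gripper_to(.0,40);st('grip')
print(move_l(w(50,-236,80),feed=.10,max_force=25));st('open')
gripper_to(.05);move_l(w(50,-236,180),feed=.3)
p=w(70,110,330);movep(p,best(p,PI/2));st()
c=get_calibration('wrist');i,d=get_image('wrist');P=pts('wrist',d,c);np.savez('w3',i=i,P=P);save('w3',i)
j,d=get_image('scene');save('s3',j);np.savez('s3',i=j,P=pts('scene',d))
save('both',np.hstack([i[:, :],j[120:320,170:350].repeat(2,0).repeat(2,1)[:384]])[:, :800])
```

```text
False
grip t14.5 [0.5971 0.0288 0.081 ] F [-1.3 -1.4  4.9] op 0.0149 g 42
False
open t17.5 [ 0.597  -0.2558  0.0809] F [-0.9  4.5  7.5] op 0.0154 g 43
t19.8 [0.6162 0.0882 0.3285] F [-0.8  0.5  0. ] op 0.0498 g 0
```

View pics/both.png

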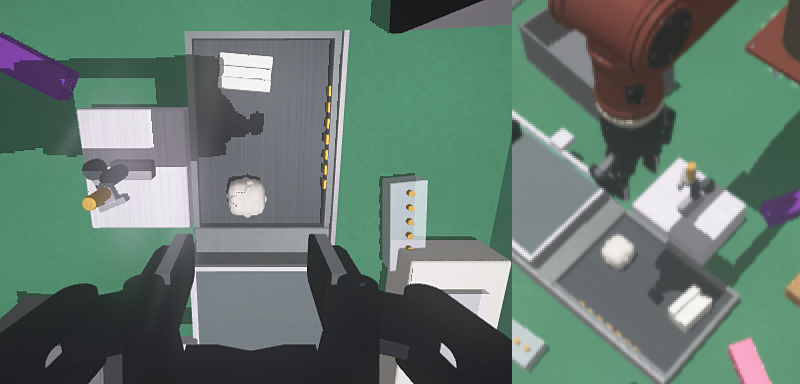

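```bash
cat >> h.py <<'E'
BIN=np.array([.3353,-.280])
def find(P,lo,hi,box,minarea=40):
    """blobs with z in [lo,hi] within world box x0,x1,y0,y1 -> list of (centre xy m, (len,wid) mm, long-axis yaw)"""
    x,y,z=P[...,0],P[...,1],P[...,2]
    m=(z>lo)&(z<hi)&(x>box[0])&(x<box[1])&(y>box[2])&(y<box[3])
    n,l,s,c=cv2.connectedComponentsWithStats(m.astype(np.uint8));out=[]
    for k in range(1,n):
        if s[k,4]<minarea: continue
        (cx,cy),(a,b),ang=cv2.minAreaRect((P[l==k][:,:2]*1000).astype(np.float32))
        if a<b: a,b,ang=b,a,ang+90
        out.append((np.array([cx,cy])/1000,(round(a,1),round(b,1)),np.deg2rad((ang+90)%180-90),int(s[k,4]),np.round(c[k])))
    return out
WELL=(S[0]+.004,S[0]+.166,S[1]+.004,S[1]+.236)
E
python3 - <<'E'
from h import *
for f in ('w3','s3'):
    P=np.load(f+'.npz')['P']
    for b in find(P,.035,.06,WELL): print(f,b,np.round((b[0]-S[:2])*1000))
    for b in find(P,.024,.045,(.36,.6,.23,.5)): print(f,'bench',b)
for b in find(np.load('s3.npz')['P'],.11,.16,(.2,.9,-.5,.6),15): print('tall',b)
E
```

```text
w3 (array([0.60888611, 0.17991612]), (62.0, 40.0), np.float64(-0.08260726227262286), 1910, array([245.,  72.])) [ 62. 201.]
w3 (array([0.61044171, 0.0241469 ]), (51.4, 48.9), np.float64(0.18338718680988983), 1192, array([246., 198.])) [64. 45.]
s3 (array([0.61197968, 0.02474402]), (48.4, 44.3), np.float64(-1.553432187753633), 174, array([223., 245.])) [65. 46.]
s3 (array([0.6098949 , 0.18086385]), (62.9, 40.1), np.float64(-0.07247846169872449), 236, array([259., 273.])) [ 63. 202.]
s3 bench (array([0.43157391, 0.29723474]), (102.2, 38.9), np.float64(-0.03134407444968759), 333, array([320., 258.]))
s3 bench (array([0.51239648, 0.40282132]), (57.1, 42.4), np.float64(0.39592869715266327), 241, array([333., 296.]))
tall (array([0.44188913, 0.0431208 ]), (15.7, 10.0), np.float64(0.6952627439344167), 18, array([260., 204.]))
tall (array([0.46348685, 0.06941438]), (18.5, 17.0), np.float64(0.5121310374968495), 26, array([261., 212.]))
tall (array([0.50613098, 0.56604572]), (53.5, 53.1), np.float64(0.280497774707732), 406, array([390., 318.]))
tall (array([0.84383966, 0.28325485]), (112.1, 3.8), np.float64(0.020847589117195562), 152, array([233., 345.]))
tall (array([0.84183752, 0.35306509]), (110.7, 3.7), np.float64(0.0197828822805171), 109, array([253., 363.]))
```

```bash
cat >> h.py <<'E'
def pick(xy,yaw_close,z,op,ztrav=.20,f=35):
    """yaw_close: world angle of the closing line"""
    p=[xy[0],xy[1],ztrav]; r=best(p,yaw_close-PI/2)
    gripper_to(op); movep(p,r)
    hit=move_l([xy[0],xy[1],z+.02],feed=.2,max_force=12) or move_l([xy[0],xy[1],z],feed=.05,max_force=12)
    gripper_to(0,f); o=st('grip hit',hit)
    move_l([xy[0],xy[1],ztrav],feed=.15); o=st('lift'); return o['grasp_force']>5
def drop(slot,op):
    a=np.deg2rad(-5); xy=BIN+slot*np.array([-np.sin(a),np.cos(a)])
    p=[xy[0],xy[1],.20]; movep(p,best(p,a)); o=st('overbin')
    if o['grasp_force']<5: print('LOST'); return
    move_l([xy[0],xy[1],.085],feed=.2); gripper_to(op); move_l(p,feed=.4); st('dropped')
def look(name,p,yaw=PI/2):
    movep(p,best(p,yaw)); hold(.1); c=get_calibration('wrist');i,d=get_image('wrist');P=pts('wrist',d,c);save(name,i);np.savez(name,i=i,P=P);return P
E
python3 - <<'E'
from h import *
if pick([.611,.0245],0,.016,.078): drop(.085,.075)
P=look('w4',w(70,110,330))
bs=find(P,.035,.06,WELL)
for b in bs: print(b)
E
```

```text
grip hit False t22.9 [0.6115 0.0245 0.0165] F [ 0.3 -0.6  0.6] op 0.0475 g 38
lift t24.2 [0.6102 0.0246 0.1986] F [-0.2 -0.5 -0.6] op 0.0475 g 38
overbin t25.6 [ 0.3432 -0.1953  0.2002] F [-0.1 -0.7  0.3] op 0.0477 g 38
dropped t27.1 [ 0.3445 -0.1967  0.2037] F [ 0.2  0.3 -0.8] op 0.0747 g 0
(array([0.60892767, 0.17992108]), (61.9, 40.0), np.float64(-0.08239287780487148), 1896, array([245.,  71.]))
```

Run:
```python
from h import *
if pick([.6093,.180],-.08,.014,.084): drop(.0,.084)
P=look('w5',[.45,.32,.36])
for b in find(P,.022,.045,(.33,.62,.22,.52)): print(b)
P=pts('scene',get_image('scene')[1])
for b in find(P,.022,.045,(.33,.62,.22,.52)): print('sc',b)
```

```text
grip hit False t31.6 [0.6097 0.1801 0.0145] F [-0.1  0.   1.3] op 0.0612 g 38
lift t33.0 [0.6085 0.1798 0.1985] F [-0.7  0.3 -0.7] op 0.0615 g 38
overbin t34.9 [ 0.3359 -0.2797  0.2001] F [-0.4 -0.2 -0.1] op 0.0611 g 38
dropped t36.4 [ 0.3362 -0.2812  0.2026] F [-0.6 -0.3 -0.2] op 0.0840 g 0
(array([0.39262848, 0.46876328]), (89.0, 60.7), np.float64(0.0011584737738128425), 966, array([205.,  29.]))
(array([0.51095276, 0.40264185]), (56.1, 42.0), np.float64(0.41377497238096134), 1448, array([297.,  80.]))
(array([0.60214062, 0.30814899]), (80.0, 35.7), np.float64(1.5692664739067006), 900, array([365., 157.]))
(array([0.43152075, 0.29674683]), (99.9, 38.3), np.float64(-0.012103534522192122), 2017, array([237., 160.]))
(array([0.57841766, 0.22409062]), (82.7, 7.9), np.float64(0.0035026513633616124), 345, array([339., 210.]))
sc (array([0.43261951, 0.29675397]), (101.3, 39.5), np.float64(-0.002691390597634078), 339, array([320., 258.]))
sc (array([0.57767987, 0.22421884]), (83.7, 8.0), np.float64(-0.006841261366250051), 64, array([275., 277.]))
sc (array([0.39389832, 0.47932205]), (88.0, 80.7), np.float64(0.012187341913042854), 146, array([373., 284.]))
sc (array([0.51189178, 0.40276727]), (57.0, 42.2), np.float64(0.41785596714588513), 241, array([333., 295.]))
sc (array([0.60443353, 0.30551144]), (77.5, 30.9), np.float64(-1.5700865263549544), 147, array([288., 298.]))
```

View pics/w5.png

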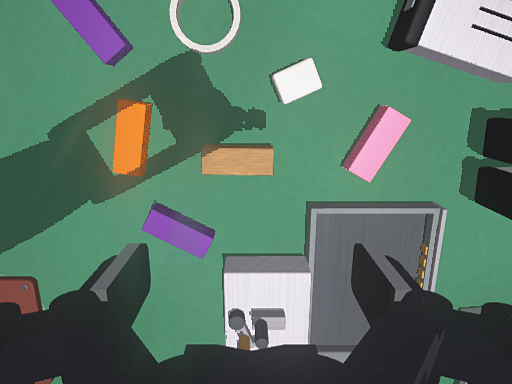

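Run:
```python
from h import *
if pick([.4318,.2967],PI/2,.005,.066): drop(-.095,.06)
P=pts('scene',get_image('scene')[1])
b=[b for b in find(P,.022,.045,(.43,.62,.34,.46)) if abs(b[1][0]-56)<6 and abs(b[1][1]-42)<5];print(b)
if len(b)==1 and pick(b[0][0]-[.0005,0],b[0][2]+PI/2,.005,.068): drop(-.05,.065)
p=[.45,-.1,.4];movep(p,best(p,0))
for n in ('scene','side'):
    i,d=get_image(n);save('%s6'%n,i);np.savez(n+'6',i=i,P=pts(n,d))
i=np.load('scene6.npz')['i'];j=np.load('side6.npz')['i']
save('s6',np.hstack([i[90:320,110:330],j[120:350,120:340]]).repeat(1,0))
st()
```

```text
grip hit False t42.6 [0.4323 0.2969 0.0055] F [-0.4 -0.4  2.2] op 0.0377 g 37
lift t44.0 [0.4312 0.2964 0.1988] F [ 0.7  0.1 -0. ] op 0.0374 g 37
overbin t46.4 [ 0.3275 -0.3742  0.2   ] F [0.1 0.2 0.1] op 0.0372 g 36
dropped t48.0 [ 0.3287 -0.377   0.2049] F [-0.7  0.6 -1. ] op 0.0596 g 0
[(array([0.51223828, 0.40287408]), (55.4, 42.0), np.float64(0.42815015002347745), 244, array([333., 296.]))]
grip hit False t53.0 [0.5121 0.4031 0.0055] F [0.1 0.  1.9] op 0.0413 g 37
lift t54.5 [0.5111 0.4025 0.1985] F [ 0.2  0.2 -1.1] op 0.0415 g 37
overbin t57.1 [ 0.3314 -0.3295  0.2001] F [-0.9 -0.   0.1] op 0.0416 g 37
dropped t58.6 [ 0.3318 -0.331   0.2025] F [-0.9 -0.1 -1.3] op 0.0651 g 0
t60.0 [ 0.4495 -0.1008  0.3984] F [ 0.   0.3 -0.1] op 0.0654 g 0
```

View pics/s6.png

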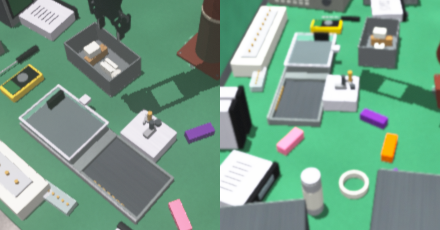

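Run:
```python
from h import *
P=look('w7',[.40,-.28,.40],PI/2)
for b in find(P,.03,.14,(.27,.40,-.40,-.16)): print(b)
q=P[(P[...,0]>.28)&(P[...,0]<.39)&(P[...,1]>-.385)&(P[...,1]<-.175)];print(np.nanmax(q[:,2]))
```

```text
(array([ 0.39436475, -0.16052423]), (9.7, 1.0), np.float64(-0.004727110934890648), 49, array([247.,  51.]))
(array([ 0.34351065, -0.22308754]), (113.0, 49.6), np.float64(1.463529258092576), 2291, array([210.,  99.]))
(array([ 0.32627057, -0.33328378]), (100.4, 46.0), np.float64(-0.044093292378169426), 2051, array([203., 178.]))
0.49474797617658806
```

View pics/w7.png

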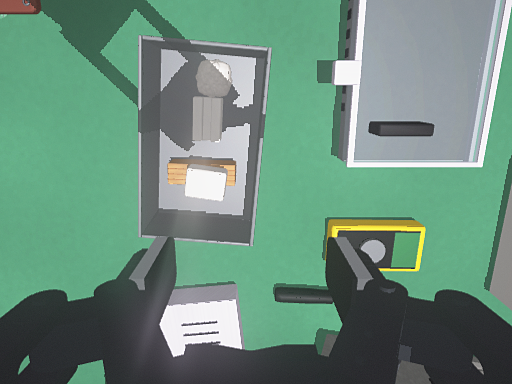

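Run:
```python
from h import *
P=np.load('w7.npz')['P'];print('foam_c z',np.round(P[183,206],3))
p=w(50,-235,200);gripper_to(.05);movep(p,best(p,0))
print(move_l(w(50,-235,80),feed=.15,max_force=10))
gripper_to(.0,40);st('grip')
print(move_l(w(50,51.5,80),feed=.10,max_force=25));st('closed')
gripper_to(.05);move_l(w(50,50,200),feed=.3)
move_l(w(-81,90,200),feed=.3);gripper_to(.036)
print(move_l(w(-81,90,90),feed=.12,max_force=10))
gripper_to(.0,30);st('grip')
print(move_l(w(-43.5,90,90),feed=.04,max_force=30));st('home')
gripper_to(.036);move_l(w(-45,90,200),feed=.3);gripper_to(.04)
c=lambda t:w(-116+30*np.cos(t),90-30*np.sin(t),86)
move_l(c(1.3)+[0,0,.114],feed=.3)
print(move_l(c(1.3),feed=.12,max_force=10))
gripper_to(.0,25);st('grip')
for t in np.linspace(1.3,-.03,14)[1:]: move_l(c(t),feed=.05)
st('swung')
gripper_to(.040);move_l(w(-86,90,250),feed=.3)
p=[.35,.25,.4];movep(p,best(p,0));st()
i,d=get_image('scene');P=pts('scene',d);save('s8',i[90:320,110:350].repeat(2,0).repeat(2,1))
for b in find(P,.108,.125,(.4,.54,0,.15),8): print('post',np.round((b[0]-S[:2])*1000),b[3])
for b in find(P,.099,.109,(.5,.7,-.3,.15),30): print('handle',np.round((b[0]-S[:2])*1000),b[1])
```

```text
foam_c z [ 0.338 -0.332  0.078]
False
grip t65.1 [ 0.5972 -0.2559  0.0814] F [-0.7  2.2  5.1] op 0.0154 g 41
False
closed t68.1 [0.5972 0.0292 0.0814] F [-2.  -4.8  8.1] op 0.0152 g 42
False
grip t71.3 [0.4663 0.0692 0.0911] F [-0.3  2.2  4.8] op 0.0171 g 29
False
home t72.4 [0.5025 0.0692 0.091 ] F [-5.7  0.7 10.1] op 0.0172 g 30
False
grip t75.3 [0.439 0.041 0.087] F [-2.3  3.1  3.5] op 0.0153 g 26
swung t78.5 [0.4649 0.0674 0.0879] F [11.2 -9.2 -6.1] op 0.0151 g 25
t81.9 [0.35   0.2498 0.3995] F [ 0.  -0.   0.2] op 0.0400 g 0
post [-86.  90.] 20
post [-45.  91.] 26
handle [50. 52.] (69.1, 15.0)
```

View pics/s8.png

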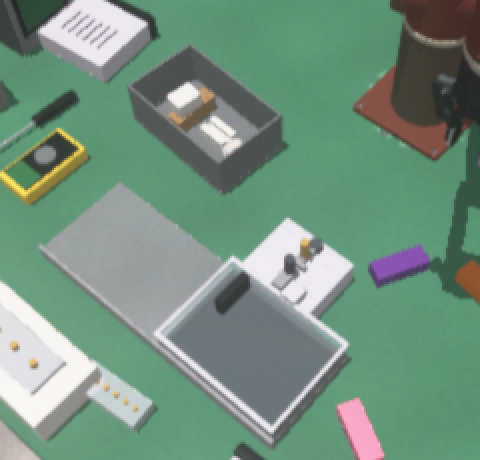

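```bash
python3 -c "
from h import *
print(job_done())"
```

```text
the job is handed in; nothing more can be done
None
```

The job is handed in, though no verdict came back: the four scraps present (wad, grooved foam_b, cardboard pad, foam_c; foam_a was absent) are in the bin, the last camera check shows the guard closed, bolt home and catch behind it, and no bystander was handled.

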